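Unblock the suction port and hold the extractor's recessed reset

TASK

The dust extractor tripped because the blanking board was left in its suction port: first slide that board straight up out of the port by its top edge, stand it in the empty middle slot of the board rack and let go. Then take the yellow-handled reset pin out of its block, reach it through the green-ringed hole in the top of the starter box and press the recessed green button fully down, and finish while still gripping the pin and holding the button down with it. Never press the red button, and leave the other things on the bench where they are.

Things in the scene. Friction and masses are not known exactly. Their poses are not given: they have to be found in the camera images.
- port: Aluminium suction-port housing, fixed: an upright frame 24 mm thick (x), 124 mm wide (y), 100 mm high, with round steel duct pieces before and behind it (from x -34 mm to +105 mm, at most 96 mm high). A slot 12 mm wide (x) and 104 mm long (y), open at the top, runs down its middle to a floor 10 mm above the bench. Origin: on the bench under the middle of the slot; z up.
- board: Loose plywood blanking board with a red band round its top 16 mm: 9 mm thick (own x), 100 mm wide (y), 135 mm high (z), about 80 g. It stands upright in the port's slot and sticks out 45 mm above the housing. Origin: centre of its bottom edge.
- board_top (a point): Middle of the board's top edge, 135 mm above its origin.
- rack: Wooden board rack, fixed, 86 mm (x) by 134 mm (y), its walls 70 mm high. Three parallel slots along y; the outer two (at x -26 and +26 mm) hold low boards whose tops are at most 86 mm above the bench; the middle one is empty: 18 mm wide (x), 114 mm long (y), its floor 10 mm above the bench. Origin: on the bench under the middle of the middle slot; z up.
- rack_slot (a point): Centre of the floor of the rack's middle slot (10 mm above the bench, 60 mm below the slot's mouth).
- block: Dark wooden pin block, fixed, 80 x 80 x 60 mm, with one upright 12 mm bore, 54 mm deep, in the middle of its top, in which the reset pin stands; four metal bits near its top's corners rise 14 mm above the top. Origin: centre of its underside.
- pin: Loose reset pin, about 60 g, standing upright: a round steel rod 8 mm in diameter and 50 mm long, pointing down, below a square yellow handle 22 x 22 mm (sides along its own x and y) and 70 mm long; 120 mm overall. The handle's underside rests on the block's top. Origin: the rod's lower tip; z up along the pin towards the handle.
- pin_tip (a point): The rod's lower tip (the pin's origin).
- pin_grip (a point): On the pin's axis in the handle, 95 mm above the tip, 25 mm below the handle's top: a good place to grip.
- starter: Grey starter box, fixed, 100 mm (x) by 130 mm (y) by 80 mm high, with two upright round wells of 22 mm diameter in its top: green-ringed at y +32 mm, red-ringed at y -32 mm. A 17 mm button stands in each, its top 23 mm below the box's top. Origin: centre of its underside; z up.
- reset_hole (a point): Centre of the mouth of the green-ringed well, level with the box's top (80 mm above the bench). The green button's top, when up, lies 23 mm straight below.
- stop_hole (a point): Centre of the mouth of the red-ringed well, level with the box's top; the red button, not to be pressed, lies 23 mm below.
- reset (a joint): Green reset button: 0 up, 0.008 m fully down; it is sprung, straight down, about 6 N when fully down, and comes back up when let go.
- stop (a joint): Red button: 0 up, 0.008 m fully down, same spring. Must stay up.
- plug_a: Bystander: round wooden plug, 42 mm across, 12 mm high. Origin: centre of its underside.
- plug_b: Bystander: round wooden plug, 42 mm across, 12 mm high. Origin: centre of its underside.
- glue: Bystander: white glue bottle, 56 mm across, 150 mm high. Origin: centre of its underside.
- tape: Bystander: yellow ring of tape lying flat, 90 mm across, 24 mm high. Origin: centre of its underside.
- driver: Bystander: red-handled screwdriver lying on the bench, about 0.2 m long along its x. Origin: on the bench under its middle.
There are look-alikes about, which are no part of the job. Of the things that look like the pin, the larger one is meant.

How it is judged:
On the way, in this order (a step that is already met when the one before it is completed fails the run):
1. the board is lifted clear up out of the port's slot (z of board in the frame of port above 0.1 m and contact force between the fingers and board above 0.5 N), for 0.1 s.
2. the board stands in the rack's middle slot and is let go (x of board in the frame of rack between -0.012 and 0.012 m and y of board in the frame of rack between -0.015 and 0.015 m and z of board in the frame of rack between 0.002 and 0.02 m and angle between board's own z axis and vertical below 0.25 rad and contact force between the fingers and board below 0.1 N), for 0.2 s.
3. the pin is drawn out of its block, in the gripper (z of pin in the frame of block above 0.06 m and contact force between the fingers and pin above 0.5 N), for 0.1 s.
At the end, for the whole second after the job is handed in: Board let go, at rest on the middle slot's floor (12 mm across, 15 along, 10 up, lean < 0.25 rad). Pin gripped (> 2 N, lean < 0.3 rad), tip within 11 mm of the green hole's axis, pushing > 2 N; green button at least 6 of 8 mm down for the last second; fingers off the box; red up (< 2 mm) (all of step 2 and linear speed of board below 0.02 m/s and value of joint reset above 0.006 m and value of joint stop below 0.002 m and horizontal distance between pin_tip and reset_hole below 0.011 m and z of pin_tip in the frame of starter below 0.055 m and contact force between pin and starter above 2 N and contact force between the fingers and pin above 2 N and contact force between the fingers and starter below 0.2 N and angle between pin's own z axis and vertical below 0.3 rad); the arm keeps its last pose, push and grip.
It fails at once if the red button is pressed (over 3 mm) (value of joint stop above 0.003 m).
It fails at once if a bystander is moved by more than 30 mm (distance of any of plug_a, plug_b, glue, tape, driver from where it was at the start of the episode above 0.03 m).
It also fails if it takes over 54 s, if anything falls off the work surface, if the arm or the gripper's body presses on something with over 40 N, if the wrist force passes 120 N, or if a joint passes its speed limit or range.

ROBOT

A 6-joint arm with a two-finger parallel gripper is mounted at the origin on the work surface. World frame = base frame: x ahead of the robot, y to its left, z up, the work surface at z = 0. Lengths are in m, angles in rad, forces in N, time in s.
With the tool pointing down it reaches from about 0.425 to 0.925 m from the base axis. Payload 12.5 kg.
Tool frame: the origin (TCP) lies midway between the tips of the shut fingers; the grasp point (between the pads) lies 19 mm behind it; z points along the fingers, y is the line along which they close (so a half turn about z gives the same grasp; the last joint's range is limited). The gripper opens to 85 mm and grips with 20 to 120 N. Pads are 22 mm wide; open, the fingers measure 114 mm over their backs; the gripper's body (76 mm by 85 mm) begins 54 mm behind the grasp point. The pads swing forward as they close: fully open they stand 13 mm farther back than shut.
Start: joints at [1.169, 0.491, 1.559, -0, 1.092, -0.106], TCP at [0.182, 0.598, 0.231] pointing down, gripper open.
Joint ranges: [-3.1, 3.1], [-0.84, 2.19], [0.05, 2.79], [-1.13, 4.28], [0.06, 2.93], [-2.69, 2.69]. Speed limits (rad/s): [2.22, 2.22, 2.79, 3.14, 3.14, 3.14].

INTERFACE

Orientations are given as a unit quaternion [w, x, y, z].
In Python, from workcell import env gives the robot as it stands.
- The arm moves only by the tool play_rows, never from a script. Its argument "series" is a list of rows, each a list of 2 entries, a list of its own where there are three numbers: the shift along the tool's x, y, z in m, then the turn about the tool's z in rad. In form: [[[dx, dy, dz], twist], ...]. A call has 1 to 10 rows; each row is the pose to reach, as a shift and turn from the pose commanded when the call began, along the tool's axes at that moment; what a row does not reach only later rows make up. A row lasts 1/8 s, in which the tool goes at most 62.5 mm and 10.7 degrees, less where a joint would pass 70% of its speed; a pose out of reach is approached as far as the arm can. A call with a gripper value outside its range is refused whole. "fingers" is the closure, from -1 (fully open) to 1 (shut), so that 0 is half open, set as the call begins (left out, the last holds). The fingers move at their own pace and stop on an object; "force" is the grip in N (left out, the last holds). Time passes only in rows, so rows that repeat a pose let the fingers close. It gives the time, the measured TCP pose, the force, the opening and the grip force at its end, in the units of the state.
- env.observe(): the state, without advancing time (a new reading comes with each control period).
- env.capture(name): name is "scene" or "top" or "wrist"; returns a dict with "img" (384x512x3 uint8, red, green, blue), "depth" (384x512 float32, m along the optical axis (not along the pixel's ray), 0 where there is no reading), "fx", "fy", "cx", "cy" (pixels), "rvec" (rotation vector, rad) and "tvec" (3), from world to camera coordinates, as OpenCV has them. Camera axes: x right, y down, z forward; pixel columns grow to the right and rows downward; lengths in m; the calibration is good to about 2 mm. A picture is of the moment at which its call begins.
- env.sign_off(): hands the job in; it is judged then, once.
The state is a dict: "time_s": time; "qpos": joint angles; "dq": joint speeds; "joint_efforts": joint torques, N m; "ee_pos": TCP position; "orientation": TCP orientation; "wrist_force": force on the tool from outside, world axes, zero at the start; "wrist_torque": the same for the moment, N m; "gripper_width": finger opening in m; "grip_force": force on a finger pad.
Only numpy, scipy, OpenCV 4.12 (cv2) and the standard library are available. Lean on these libraries where they do the work, as an engineer would, in place of code of your own. Each camera call takes 0.05 s, during which the arm holds its last target. There are 200 camera calls.

## Working session

There is one attempt and no reset: what is moved stays moved. The work goes in short steps, Python scripts to look and compute and a tool call to move; the robot and the scene stay as the last step left them, time stands still between calls to the robot, and variables do not carry over. Pictures are saved under pics/ and viewed, at most 10 in all, crops included, and the job is handed in when it is done.

Besides the shell and the picture viewer there is one more tool, called as name(argument=value, ...) on one line, values as JSON. play_rows: Moves the arm, as the interface text tells. Its arguments: {"type":"object","properties":{"series":{"type":"array"},"fingers":{"type":"number"},"force":{"type":"number"}},"required":["series"]}

```bash
mkdir -p pics; cat > h.py <<'E'
import numpy as np, cv2
from workcell import env
def cap(n):
    c=env.capture(n); R=cv2.Rodrigues(np.array(c['rvec'],float))[0]; c['R']=R; c['t']=np.array(c['tvec'],float).ravel()
    return c
def pts(c):
    d=c['depth']; v,u=np.indices(d.shape)
    P=np.stack([(u-c['cx'])/c['fx']*d,(v-c['cy'])/c['fy']*d,d],-1)
    W=(P-c['t'])@c['R']; W[d==0]=np.nan
    return W
def save(c,n): cv2.imwrite('pics/'+n+'.png',cv2.cvtColor(c['img'],cv2.COLOR_RGB2BGR))
E
python3 - <<'E'
from h import *
for n in('scene','top'):
    c=cap(n); save(c,n+'0'); np.savez(n+'0.npz',W=pts(c),img=c['img']); print(n,-c['R'].T@c['t'],c['fx'])
print(env.observe())
E
```

```text
scene [1.25834751 0.1250705  0.65230079] 406.3115825621826
top [ 3.97155441e-01 -7.62323916e-04  1.24738478e+00] 462.9273218335134
{'time_s': 0.1, 'qpos': array([ 1.16940723e+00,  4.91513714e-01,  1.55939802e+00,  7.55073259e-06,
        1.09169127e+00, -1.05607315e-01]), 'dq': array([ 0.00235611, -0.00076268, -0.00091911,  0.00115474, -0.00132349,
        0.00205569]), 'joint_efforts': array([ 2.04535703e-03, -6.19440937e+01, -2.62024945e+01, -9.86028795e-05,
        2.88130323e-03, -2.67977947e-05]), 'ee_pos': array([0.18208228, 0.59767977, 0.23077393]), 'orientation': array([-1.29935793e-04,  1.47354081e-01,  9.89083677e-01, -4.88188698e-04]), 'wrist_force': array([ 0.33102635,  0.86076653, -0.2106339 ]), 'wrist_torque': array([ 0.03831538, -0.03189236, -0.04003588]), 'grip_force': 0.0, 'gripper_width': 0.08551650222642071}
```

View pics/top0.png

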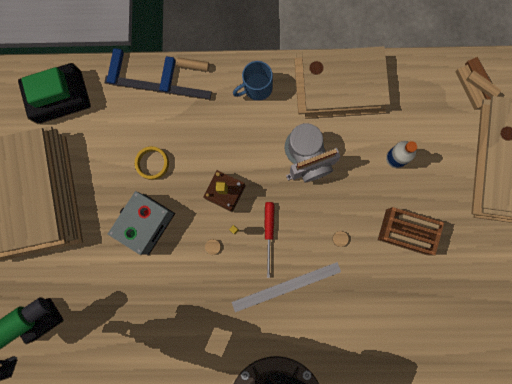

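View pics/scene0.png

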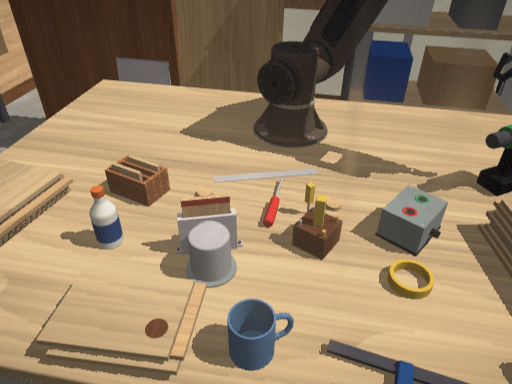

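The top view shows the board in the port at (318,160), the rack at (413,231), the block with the larger pin at (222,187) and a small look-alike at (234,230). The starter has its green ring at (130,233) and red ring at (144,211). The scene view agrees with this.

```bash
cat > m.py <<'E'
from h import *
def rect(P):
    (c,s,a)=cv2.minAreaRect((P[:,:2]*1000).astype(np.float32)); return np.round(c,1),np.round(s,1),round(a,1)
D={n:np.load(n+'0.npz') for n in('top','scene')}
for n in D:
    W=D[n]['W']; img=D[n]['img']; H=cv2.cvtColor(img,cv2.COLOR_RGB2HSV); h,s,v=[H[...,i].astype(int) for i in range(3)]
    X,Y,Z=[W[...,i] for i in range(3)]
    def rep(name,m,k=0):
        m=m&np.isfinite(Z)
        nn,l,st,ce=cv2.connectedComponentsWithStats(m.astype(np.uint8),connectivity=8)
        for i in range(1,nn):
            if st[i,4]>=12:
                P=W[l==i]; print(n,name,np.round(ce[i]),st[i,4],'rect',*rect(P),'z',np.round(np.percentile(P[:,2],[5,50,95]),3),'med',np.round(np.median(P,0),4))
    inn=(X>.3)&(X<.85)&(abs(Y)<.6)
    rep('green',inn&(h>50)&(h<85)&(s>110)&(Z>.03)&(Y>.2))
    rep('red',inn&((h<8)|(h>172))&(s>150)&(Z>.03))
    rep('yellow',inn&(h>20)&(h<34)&(s>170)&(Z>.03))
    rep('boxtop',inn&(abs(Z-.08)<.006)&(Y>.2))
    rep('boardtop',inn&(abs(Z-.145)<.006)&(abs(Y)<.2))
    rep('porttop',inn&(abs(Z-.1)<.005)&(abs(Y)<.2))
    rep('rack',inn&(abs(Z-.072)<.016)&(Y<-.2)&(X<.5))
    rep('blocktop',inn&(abs(Z-.06)<.005)&(abs(Y-.1)<.1))
E
python3 m.py
```

```text
top green [53. 89.] 640 rect [820.  569.8] [59.1 60.3] 0.3 z [0.066 0.099 0.104] med [0.8164 0.5696 0.0988]
top green [131. 233.] 84 rect [443.5 362.5] [29.8 28.9] 12.8 z [0.049 0.077 0.082] med [0.4433 0.3644 0.0775]
top red [144. 212.] 82 rect [497.4 328.3] [29.4 30.7] 43.0 z [0.052 0.077 0.082] med [0.4981 0.3296 0.0775]
top yellow [221. 187.] 118 rect [553.1 128.3] [21.9 22.1] 87.1 z [0.079 0.127 0.132] med [0.5516 0.1264 0.1273]
top yellow [234. 229.] 40 rect [449.9  99.9] [15.7 14.1] 44.9 z [0.082 0.089 0.093] med [0.4503 0.0991 0.0887]
top boxtop [59. 94.] 78 rect [808.4 562.2] [34.1 74.8] 49.1 z [0.075 0.08  0.085] med [0.8055 0.5521 0.08  ]
top boxtop [ 53. 198.] 643 rect [561.2 563.3] [ 71.7 312.5] 89.8 z [0.076 0.082 0.085] med [0.5291 0.5619 0.0816]
top boxtop [137. 223.] 1867 rect [469.9 345.2] [102.1 130.3] 58.3 z [0.075 0.079 0.082] med [0.469  0.3446 0.0786]
top boardtop [317. 158.] 168 rect [ 618.6 -107.7] [  9.8 100.2] 20.2 z [0.14  0.144 0.148] med [ 0.6177 -0.1068  0.1443]
top porttop [306. 139.] 424 rect [676.7 -85.8] [76.4 79.6] 7.2 z [0.095 0.097 0.1  ] med [ 0
[... 1639 characters left out ...]
1]
scene rack [136. 171.] 1209 rect [ 443.5 -351.6] [139.4  88.2] 72.6 z [0.059 0.071 0.086] med [ 0.4583 -0.3443  0.0707]
scene rack [ 46. 169.] 37 rect [ 496.9 -567.5] [64.1  9.9] 85.0 z [0.071 0.072 0.073] med [ 0.4961 -0.5744  0.0722]
scene blocktop [309. 195.] 29 rect [454.7 100.3] [20.7 12.1] 82.8 z [0.056 0.061 0.064] med [0.4552 0.1019 0.0613]
scene blocktop [318. 225.] 731 rect [552.8 129.7] [81.8 83.6] 63.9 z [0.057 0.061 0.063] med [0.5641 0.1309 0.0613]
scene blocktop [251. 314.] 152 rect [826.3  34.2] [27.  68.5] 13.9 z [0.056 0.061 0.065] med [0.8186 0.0319 0.0605]
scene blocktop [291. 320.] 20 rect [819.8 102.8] [ 4.2 12.4] 38.7 z [0.055 0.06  0.064] med [0.8196 0.1038 0.0598]
```

```bash
cat > go.py <<'E'
import sys
from h import *
from scipy.spatial.transform import Rotation as Ro
def go(x,y,z,yaw):  # yaw of tool y axis, deg, mod 180
    o=env.observe(); q=o['orientation']; R=Ro.from_quat([q[1],q[2],q[3],q[0]]).as_matrix()
    d=R.T@(np.array([x,y,z])-o['ee_pos']); cur=np.degrees(np.arctan2(R[1,1],R[0,1]))
    t=-((yaw-cur+90)%180-90)
    print('t',o['time_s'],'pos',np.round(o['ee_pos'],4),'yaw',round(cur,2),'q6',o['qpos'][5].round(2),'tilt',np.round(R[2],3),'w',round(o['gripper_width'],4),'F',np.round(o['wrist_force'],1),round(o['grip_force'],1))
    print('shift',np.round(d,4),'twist',np.radians(t).round(4))
if __name__=='__main__': go(*map(float,sys.argv[1:]))
E
python3 go.py .619 -.107 .231 20.3
```

```text
t 0.1 pos [0.1821 0.5977 0.2308] yaw 73.05 q6 -0.11 tilt [ 0.    -0.001 -1.   ] w 0.0855 F [ 0.3  0.9 -0.2] 0.0
shift [-6.234e-01 -5.467e-01  3.000e-04] twist 0.9207
```

play_rows(series=[[[-0.04, -0.035, 0], 0.1], [[-0.08, -0.07, 0], 0.2], [[-0.12, -0.105, 0], 0.3], [[-0.16, -0.14, 0], 0.4], [[-0.2, -0.175, 0], 0.5], [[-0.24, -0.21, 0], 0.6], [[-0.28, -0.245, 0], 0.7], [[-0.32, -0.28, 0], 0.8], [[-0.36, -0.315, 0], 0.92], [[-0.4, -0.35, 0], 0.92]], fingers=-1)

```text
time_s: 1.35
ee_pos: [0.4634, 0.1448, 0.2312]
orientation: [-0.0, 0.572, 0.82, 0.0]
wrist_force: [0.6, 0.3, -0.2]
gripper_width: 0.0854
grip_force: 0.0
```

```bash
python3 go.py .619 -.107 .231 20.3
```

```text
t 1.35 pos [0.4634 0.1448 0.2312] yaw 20.24 q6 -0.19 tilt [ 0. -0. -1.] w 0.0854 F [ 0.6  0.3 -0.2] 0.0
shift [-2.901e-01  5.890e-02  2.000e-04] twist -0.0011
```

play_rows(series=[[[-0.045, 0.009, 0], 0], [[-0.09, 0.018, 0], 0], [[-0.14, 0.028, 0], 0], [[-0.19, 0.038, 0], 0], [[-0.24, 0.048, 0], 0], [[-0.27, 0.054, 0], 0], [[-0.29, 0.059, 0], 0], [[-0.29, 0.059, 0], 0], [[-0.29, 0.059, 0], 0]])

```text
time_s: 2.48
ee_pos: [0.6184, -0.104, 0.2312]
orientation: [-0.0, 0.571, 0.821, 0.0]
wrist_force: [-0.5, -0.1, 0.7]
gripper_width: 0.0856
grip_force: 0.0
```

```bash
python3 - <<'E'
from h import *
from m import rect
c=cap('wrist');save(c,'w1');W=pts(c);H=cv2.cvtColor(c['img'],cv2.COLOR_RGB2HSV);h,s=H[...,0],H[...,1]
for lo,hi in((.138,.152),(.095,.104)):
    m=(W[...,2]>lo)&(W[...,2]<hi)&(abs(W[...,0]-.62)<.07)&(abs(W[...,1]+.107)<.075)
    print(m.sum(),*(rect(W[m]) if m.sum()>5 else ()))
E
python3 go.py .619 -.107 .110 20.3
```

```text
top green [53. 89.] 640 rect [820.  569.8] [59.1 60.3] 0.3 z [0.066 0.099 0.104] med [0.8164 0.5696 0.0988]
top green [131. 233.] 84 rect [443.5 362.5] [29.8 28.9] 12.8 z [0.049 0.077 0.082] med [0.4433 0.3644 0.0775]
top red [144. 212.] 82 rect [497.4 328.3] [29.4 30.7] 43.0 z [0.052 0.077 0.082] med [0.4981 0.3296 0.0775]
top yellow [221. 187.] 118 rect [553.1 128.3] [21.9 22.1] 87.1 z [0.079 0.127 0.132] med [0.5516 0.1264 0.1273]
top yellow [234. 229.] 40 rect [449.9  99.9] [15.7 14.1] 44.9 z [0.082 0.089 0.093] med [0.4503 0.0991 0.0887]
top boxtop [59. 94.] 78 rect [808.4 562.2] [34.1 74.8] 49.1 z [0.075 0.08  0.085] med [0.8055 0.5521 0.08  ]
top boxtop [ 53. 198.] 643 rect [561.2 563.3] [ 71.7 312.5] 89.8 z [0.076 0.082 0.085] med [0.5291 0.5619 0.0816]
top boxtop [137. 223.] 1867 rect [469.9 345.2] [102.1 130.3] 58.3 z [0.075 0.079 0.082] med [0.469  0.3446 0.0786]
top boardtop [317. 158.] 168 rect [ 618.6 -107.7] [  9.8 100.2] 20.2 z [0.14  0.144 0.148] med [ 0.6177 -0.1068  0.1443]
top porttop [306. 139.] 424 rect [676.7 -85.8] [76.4 79.6] 7.2 z [0.095 0.097 0.1  ] med [ 0
[... 1870 characters left out ...]
0.0722]
scene blocktop [309. 195.] 29 rect [454.7 100.3] [20.7 12.1] 82.8 z [0.056 0.061 0.064] med [0.4552 0.1019 0.0613]
scene blocktop [318. 225.] 731 rect [552.8 129.7] [81.8 83.6] 63.9 z [0.057 0.061 0.063] med [0.5641 0.1309 0.0613]
scene blocktop [251. 314.] 152 rect [826.3  34.2] [27.  68.5] 13.9 z [0.056 0.061 0.065] med [0.8186 0.0319 0.0605]
scene blocktop [291. 320.] 20 rect [819.8 102.8] [ 4.2 12.4] 38.7 z [0.055 0.06  0.064] med [0.8196 0.1038 0.0598]
1698 [ 617.5 -106. ] [  9.2 100.3] 20.6
7239 [653.8 -92.5] [100.8 124. ] 20.4
t 2.525 pos [ 0.6185 -0.1039  0.2314] yaw 20.39 q6 -0.63 tilt [ 0. -0. -1.] w 0.0857 F [-1.2  0.2  0.5] 0.0
shift [-0.0032 -0.0006  0.1214] twist 0.0016
```

View pics/w1.png

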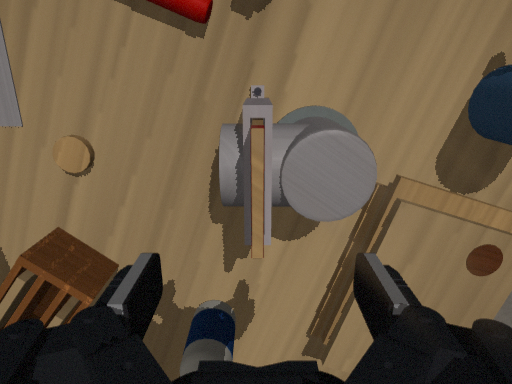

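The wrist view shows the board edge-on between the fingers, from (258,120) to (258,258), with the duct at right. It measures 9.2 x 100 mm, which matches the sizes given, so I'm descending.

play_rows(series=[[[-0.002, -0.001, 0.02], 0], [[-0.002, -0.001, 0.05], 0], [[-0.002, -0.001, 0.08], 0], [[-0.002, -0.001, 0.1], 0], [[-0.002, -0.001, 0.115], 0], [[-0.002, -0.001, 0.121], 0], [[-0.002, -0.001, 0.121], 0], [[-0.002, -0.001, 0.121], 0]])

```text
time_s: 3.52
ee_pos: [0.619, -0.1072, 0.111]
orientation: [0.001, 0.571, 0.821, 0.0]
wrist_force: [-0.1, -1.3, -1.1]
gripper_width: 0.0853
grip_force: 0.0
```

play_rows(series=[[[0, 0, 0], 0], [[0, 0, 0], 0], [[0, 0, 0], 0], [[0, 0, 0], 0], [[0, 0, 0], 0], [[0, 0, 0], 0], [[0, 0, 0], 0], [[0, 0, 0], 0]], fingers=1, force=40)

```text
time_s: 4.53
ee_pos: [0.6188, -0.1072, 0.1104]
orientation: [0.0, 0.571, 0.821, 0.0]
wrist_force: [0.8, 0.1, 1.6]
gripper_width: 0.0083
grip_force: 39.3
```

Gripped (8.3 mm opening, 39 N). Lifting straight up.

play_rows(series=[[[0, 0, -0.01], 0], [[0, 0, -0.025], 0], [[0, 0, -0.04], 0], [[0, 0, -0.055], 0], [[0, 0, -0.07], 0], [[0, 0, -0.085], 0], [[0, 0, -0.1], 0], [[0, 0, -0.115], 0], [[0, 0, -0.125], 0], [[0, 0, -0.125], 0]])

```text
time_s: 5.78
ee_pos: [0.6188, -0.1072, 0.236]
orientation: [0.0, 0.571, 0.821, 0.0]
wrist_force: [1.1, -0.3, -0.9]
gripper_width: 0.0082
grip_force: 39.0
```

```bash
python3 - <<'E'
from h import *
c=cap('top'); W=pts(c); H=cv2.cvtColor(c['img'],cv2.COLOR_RGB2HSV)
c2=cap('wrist');save(c2,'w2');W2=pts(c2)
E
python3 go.py .443 -.3525 .235 -17.7
```

```text
t 5.875 pos [ 0.6185 -0.1071  0.2349] yaw 20.34 q6 -0.63 tilt [ 0. -0. -1.] w 0.0088 F [-0.8  0.3 -0.7] 39.0
shift [-1.691e-01 -2.498e-01 -1.000e-04] twist 0.6639
```

View pics/w2.png

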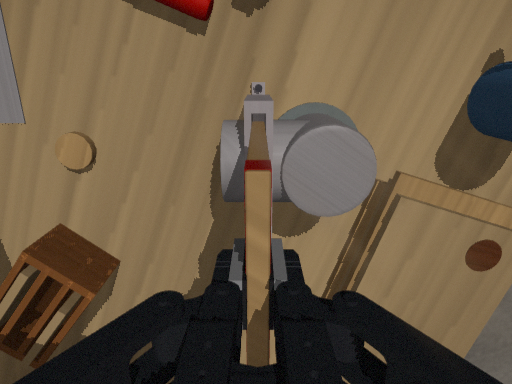

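The board is held upright and clear of the slot, with its top edge near column 258. I'm carrying it to above the rack.

play_rows(series=[[[-0.01, -0.015, 0], 0.05], [[-0.03, -0.045, 0], 0.13], [[-0.05, -0.075, 0], 0.22], [[-0.075, -0.11, 0], 0.31], [[-0.1, -0.147, 0], 0.4], [[-0.124, -0.183, 0], 0.49], [[-0.144, -0.213, 0], 0.57], [[-0.16, -0.236, 0], 0.63], [[-0.169, -0.25, 0], 0.664], [[-0.169, -0.25, 0], 0.664]])

```text
time_s: 7.12
ee_pos: [0.4422, -0.3531, 0.235]
orientation: [-0.0, 0.808, 0.589, 0.0]
wrist_force: [0.1, 0.4, -0.9]
gripper_width: 0.0086
grip_force: 39.0
```

play_rows(series=[[[0, 0, 0], 0], [[0, 0, 0], 0]])

```text
time_s: 7.38
ee_pos: [0.4435, -0.3518, 0.2352]
orientation: [-0.0, 0.807, 0.59, 0.0]
wrist_force: [1.0, -0.6, -0.9]
gripper_width: 0.0083
grip_force: 39.0
```

```bash
sed -n 1,4p m.py > rect.py; sed -i '4d' rect.py; cat rect.py; python3 go.py .443 -.3525 .113 -17.7; python3 - <<'E'
from rect import *
c=cap('wrist');save(c,'w3');W=pts(c)
m=(W[...,2]>.06)&(W[...,2]<.09)&(abs(W[...,0]-.443)<.1)&(abs(W[...,1]+.353)<.1)
print(m.sum(),*rect(W[m]))
m=(W[...,2]>.26)&(W[...,2]<.285)&(abs(W[...,0]-.443)<.1)&(abs(W[...,1]+.353)<.1)
print(m.sum(),*rect(W[m]))
E
```

```text
from h import *
def rect(P):
    (c,s,a)=cv2.minAreaRect((P[:,:2]*1000).astype(np.float32)); return np.round(c,1),np.round(s,1),round(a,1)
t 7.375 pos [ 0.4435 -0.3518  0.2352] yaw -17.62 q6 -0.48 tilt [ 0. -0. -1.] w 0.0083 F [ 1.  -0.6 -0.9] 39.0
shift [-0.0008 -0.0002  0.1222] twist 0.0014
7898 [ 441.5 -351.9] [134.1  86.3] 72.2
8728 [ 445.9 -342.7] [58.5 70.6] 20.7
```

View pics/w3.png

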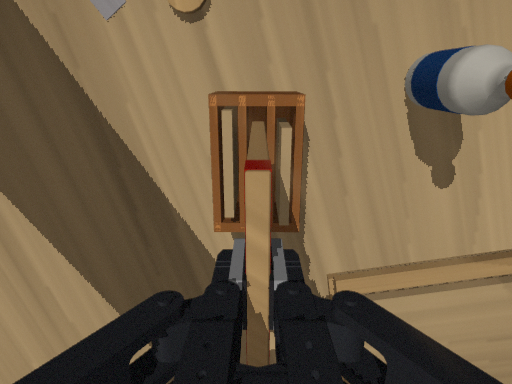

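The rack's middle slot (mouth columns about 245–268) lies in line with the board, and the wrist measurement matches the rack pose to about 1 mm. Lowering.

play_rows(series=[[[0, -0.001, 0.01], 0], [[0, -0.001, 0.03], 0], [[0, -0.001, 0.05], 0], [[0, -0.001, 0.065], 0], [[0, -0.001, 0.08], 0], [[0, -0.001, 0.095], 0], [[0, -0.001, 0.108], 0], [[0, -0.001, 0.117], 0], [[0, -0.001, 0.122], 0], [[0, -0.001, 0.123], 0]])

```text
time_s: 8.68
ee_pos: [0.4421, -0.3522, 0.1121]
orientation: [-0.0, 0.807, 0.59, 0.0]
wrist_force: [-1.0, -0.1, -1.1]
gripper_width: 0.0087
grip_force: 39.0
```

play_rows(series=[[[0, 0, 0.001], 0], [[0, 0, 0.001], 0]])

```text
time_s: 8.93
ee_pos: [0.4421, -0.3523, 0.1115]
orientation: [0.0, 0.807, 0.59, 0.0]
wrist_force: [0.3, 0.6, -0.6]
gripper_width: 0.0085
grip_force: 39.0
```

play_rows(series=[[[0, 0, 0], 0], [[0, 0, 0], 0], [[0, 0, 0], 0], [[0, 0, 0], 0], [[0, 0, 0], 0], [[0, 0, 0], 0], [[0, 0, 0], 0], [[0, 0, 0], 0]], fingers=-1)

```text
time_s: 9.93
ee_pos: [0.442, -0.3522, 0.1112]
orientation: [-0.0, 0.808, 0.59, 0.0]
wrist_force: [-0.2, 0.9, 0.3]
gripper_width: 0.0855
grip_force: 0.0
```

play_rows(series=[[[0, 0, -0.02], 0], [[0, 0, -0.05], 0], [[0, 0, -0.08], 0], [[0, 0, -0.12], 0], [[0, 0, -0.14], 0], [[0, 0, -0.14], 0]])

```text
time_s: 10.68
ee_pos: [0.4423, -0.3525, 0.2524]
orientation: [0.001, 0.807, 0.59, 0.0]
wrist_force: [-0.2, 0.9, -0.2]
gripper_width: 0.0856
grip_force: 0.0
```

```bash
python3 - <<'E'
from rect import *
for n in('top','wrist'):
    c=cap(n);W=pts(c)
    m=(W[...,2]>.12)&(W[...,2]<.155)&(abs(W[...,0]-.443)<.09)&(abs(W[...,1]+.353)<.09)
    print(n,m.sum(),*(rect(W[m]) if m.sum()>9 else ()),np.percentile(W[m][:,2],[5,50,95]))
    if n=='top':
        H=cv2.cvtColor(c['img'],cv2.COLOR_RGB2HSV)
        m=(H[...,1]>170)&(H[...,0]>20)&(H[...,0]<34)&(abs(W[...,0]-.553)<.03)&(abs(W[...,1]-.128)<.03)&(W[...,2]>.118)
        print('pin',rect(W[m]))
E
python3 go.py .553 .1285 .25 20
```

```text
top 152 [ 447.9 -337. ] [67.6  9.8] 72.6 [0.12595412 0.14341117 0.14781336]
pin (array([553.1, 128. ]), array([22.5, 21.7]), 0.5)
wrist 1527 [ 442.  -351.5] [100.8   9.4] 72.2 [0.14381886 0.14598144 0.14717283]
t 10.775 pos [ 0.4418 -0.352   0.2504] yaw -17.7 q6 -0.48 tilt [ 0.001 -0.001 -1.   ] w 0.0854 F [-0.1 -0.8 -0. ] 0.0
shift [ 0.4915 -0.0402  0.0007] twist -0.6581
```

The board stands upright in the middle slot: top at 0.146 m, centred within 1–2 mm. Next is the pin.

play_rows(series=[[[0.025, -0.002, 0], -0.03], [[0.08, -0.006, 0], -0.07], [[0.135, -0.011, 0], -0.1], [[0.19, -0.016, 0], -0.13], [[0.245, -0.02, 0], -0.16], [[0.3, -0.025, 0], -0.2], [[0.355, -0.029, 0], -0.23], [[0.41, -0.034, 0], -0.26], [[0.46, -0.038, 0], -0.29], [[0.491, -0.04, 0], -0.309]])

```text
time_s: 12.02
ee_pos: [0.553, 0.1299, 0.2497]
orientation: [-0.001, 0.706, 0.708, -0.001]
wrist_force: [0.9, -0.4, -0.6]
gripper_width: 0.0852
grip_force: 0.0
```

play_rows(series=[[[0, 0, 0], 0], [[0, 0, 0], 0], [[0, 0, 0], 0]])

```text
time_s: 12.4
ee_pos: [0.5531, 0.1267, 0.251]
orientation: [-0.0, 0.708, 0.707, -0.0]
wrist_force: [0.8, 0.0, -0.2]
gripper_width: 0.0857
grip_force: 0.0
```

```bash
python3 - <<'E'
from rect import *
c=cap('wrist');save(c,'w4');W=pts(c);H=cv2.cvtColor(c['img'],cv2.COLOR_RGB2HSV)
for lo,hi in((.124,.137),(.07,.078),(.056,.064)):
    m=(W[...,2]>lo)&(W[...,2]<hi)&(abs(W[...,0]-.553)<.06)&(abs(W[...,1]-.128)<.06)
    print(lo,m.sum(),*(rect(W[m]) if m.sum()>5 else ()))
E
python3 go.py .553 .128 .086 0
```

```text
0.124 715 [552.4 130.5] [22.1 21.8] 86.3
0.07 273 [552.9 130.7] [68.6 67.8] 63.8
0.056 4778 [552.4 130.3] [80.4 80.2] 63.8
t 12.45 pos [0.5532 0.1267 0.2512] yaw -0.08 q6 0.11 tilt [-0. -0. -1.] w 0.0851 F [ 0.2  0.2 -0.3] 0.0
shift [ 1.300e-03 -1.000e-04  1.652e-01] twist -0.0014
```

View pics/w4.png

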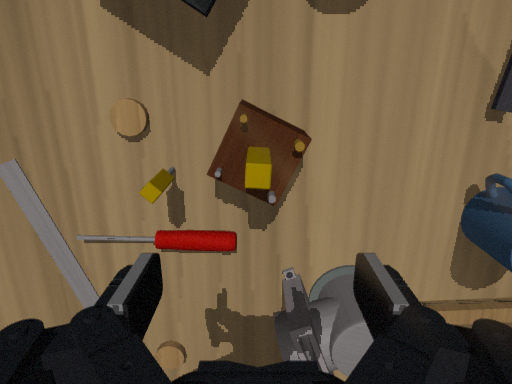

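The wrist view shows the large pin at (258,168) in the block, with the bits at the corners and the small look-alike at (158,185). The handle is about 3° off the tool axes. Descending with a small correction.

play_rows(series=[[[0.0025, 0, 0.02], 0.05], [[0.0025, 0, 0.05], 0.05], [[0.0025, 0, 0.08], 0.05], [[0.0025, 0, 0.11], 0.05], [[0.0025, 0, 0.135], 0.05], [[0.0025, 0, 0.153], 0.05], [[0.0025, 0, 0.162], 0.05], [[0.0025, 0, 0.162], 0.05], [[0.0025, 0, 0.162], 0.05]])

```text
time_s: 13.58
ee_pos: [0.5536, 0.1301, 0.09]
orientation: [0.0, 0.725, 0.689, 0.0]
wrist_force: [0.6, 0.3, 0.4]
gripper_width: 0.0853
grip_force: 0.0
```

play_rows(series=[[[0, 0, 0], 0], [[0, 0, 0], 0], [[0, 0, 0], 0], [[0, 0, 0], 0], [[0, 0, 0], 0], [[0, 0, 0], 0], [[0, 0, 0], 0], [[0, 0, 0], 0]], fingers=1, force=70)

```text
time_s: 14.58
ee_pos: [0.5533, 0.1302, 0.0895]
orientation: [0.0, 0.725, 0.689, 0.0]
wrist_force: [-0.9, -0.4, 4.8]
gripper_width: 0.0213
grip_force: 68.8
```

play_rows(series=[[[0, 0, -0.01], 0], [[0, 0, -0.025], 0], [[0, 0, -0.04], 0], [[0, 0, -0.06], 0], [[0, 0, -0.08], 0], [[0, 0, -0.1], 0], [[0, 0, -0.12], 0], [[0, 0, -0.14], 0], [[0, 0, -0.15], 0], [[0, 0, -0.15], 0]])

```text
time_s: 15.82
ee_pos: [0.5533, 0.1302, 0.24]
orientation: [0.0, 0.725, 0.689, 0.001]
wrist_force: [1.2, -0.6, -1.2]
gripper_width: 0.0213
grip_force: 68.5
```

```bash
python3 - <<'E'
from rect import *
c=cap('scene');save(c,'s2');W=pts(c);H=cv2.cvtColor(c['img'],cv2.COLOR_RGB2HSV)
m=(H[...,1]>150)&(H[...,0]>20)&(H[...,0]<34)&(abs(W[...,0]-.553)<.05)&(abs(W[...,1]-.128)<.05)&(W[...,2]>.1)
for z in np.arange(.18,.3,.01):
    P=W[m&(abs(W[...,2]-z)<.005)]
    if len(P)>3: print(z.round(3),len(P),np.round(P[:,:2].mean(0),4),np.round(np.ptp(P[:,1]),3))
E
python3 go.py .443 .3624 .24 -3
```

```text
0.22 18 [0.5631 0.1299] 0.02
0.23 17 [0.5633 0.132 ] 0.02
t 15.875 pos [0.5531 0.1302 0.2393] yaw -2.86 q6 0.16 tilt [ 0.  0. -1.] w 0.0216 F [-0.  -0.2 -1. ] 68.5
shift [ 0.2264 -0.1215 -0.0007] twist 0.0024
```

View pics/s2.png

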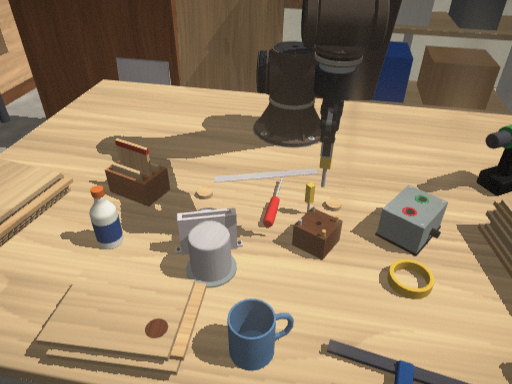

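The pin hangs upright in the gripper, with its tip near (324,186), and the board stands in the rack at (133,158). Moving over the green hole.

play_rows(series=[[[0.015, -0.008, 0], 0], [[0.04, -0.021, 0], 0], [[0.07, -0.038, 0], 0], [[0.1, -0.054, 0], 0], [[0.13, -0.07, 0], 0], [[0.16, -0.086, 0], 0], [[0.19, -0.102, 0], 0], [[0.21, -0.113, 0], 0], [[0.222, -0.12, 0], 0], [[0.226, -0.1215, 0], 0]])

```text
time_s: 17.12
ee_pos: [0.4425, 0.3626, 0.239]
orientation: [-0.0, 0.724, 0.69, -0.0]
wrist_force: [0.3, -0.2, -0.7]
gripper_width: 0.0206
grip_force: 68.5
```

play_rows(series=[[[0, 0, 0.02], 0], [[0, 0, 0.04], 0], [[0, 0, 0.055], 0], [[0, 0, 0.06], 0], [[0, 0, 0.06], 0], [[0, 0, 0.06], 0]])

```text
time_s: 17.88
ee_pos: [0.4435, 0.3621, 0.1799]
orientation: [0.0, 0.725, 0.689, 0.0]
wrist_force: [0.0, 0.4, 0.1]
gripper_width: 0.0212
grip_force: 68.5
```

```bash
python3 - <<'E'
from rect import *
for n in('scene','wrist'):
    c=cap(n); u,v=0,0
    p=c['R']@np.array([.443,.3625,.08])+c['t']; u=c['fx']*p[0]/p[2]+c['cx']; v=c['fy']*p[1]/p[2]+c['cy']; print(n,u,v,c['img'].shape)
    if n=='scene':
        x0,y0=int(u)-50,int(v)-60
        cr=c['img'][max(y0,0):y0+100,x0:x0+100]; print(x0,y0)
        cv2.imwrite('pics/s3.png',cv2.resize(cv2.cvtColor(cr,cv2.COLOR_RGB2BGR),None,fx=5,fy=5,interpolation=cv2.INTER_NEAREST))
        W=pts(c);H=cv2.cvtColor(c['img'],cv2.COLOR_RGB2HSV)
        m=(H[...,0]>50)&(H[...,0]<85)&(H[...,1]>90)&(abs(W[...,0]-.443)<.03)&(abs(W[...,1]-.3625)<.03)
        m&=W[...,2]>.074
        print('ring',m.sum(),rect(W[m]))
        r=(W[...,2]>.085)&(W[...,2]<.14)&(abs(W[...,0]-.443)<.04)&(abs(W[...,1]-.3625)<.04)
        for z in np.arange(.085,.16,.01):
            P=W[r&(abs(W[...,2]-z)<.005)]
            if len(P): print(z.round(3),len(P),np.round(P[:,:2].mean(0),4))
E
python3 go.py .443 .3625 .129 -3
```

```text
scene 420.9472906962458 199.21157160812604 (384, 512, 3)
370 139
ring 38 (array([443.5, 363.3]), array([28.4, 28.4]), 34.2)
0.085 1 [0.4347 0.3739]
0.105 10 [0.4448 0.3612]
0.115 12 [0.4449 0.3611]
0.125 15 [0.4453 0.3609]
0.135 15 [0.445  0.3609]
wrist 257.7786343370245 187.59710080851463 (384, 512, 3)
t 17.975 pos [0.4434 0.3621 0.1799] yaw -2.87 q6 0.62 tilt [ 0.001  0.001 -1.   ] w 0.0214 F [0.4 0.6 0.2] 68.5
shift [ 0.0003 -0.0004  0.0509] twist 0.0024
```

View pics/s3.png

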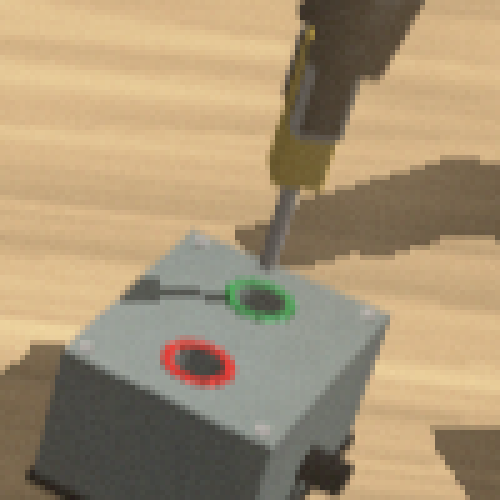

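The rod hangs right above the green ring: tip at crop (265,265), ring at (260,300). The axis is within about 2 mm. Inserting.

play_rows(series=[[[0.001, 0, 0.008], 0], [[0.001, 0, 0.016], 0], [[0.001, 0, 0.024], 0], [[0.001, 0, 0.032], 0], [[0.001, 0, 0.038], 0], [[0.001, 0, 0.042], 0], [[0.001, 0, 0.046], 0], [[0.001, 0, 0.046], 0]])

```text
time_s: 18.98
ee_pos: [0.4433, 0.363, 0.1333]
orientation: [-0.0, 0.725, 0.689, 0.0]
wrist_force: [-1.1, -0.3, 1.6]
gripper_width: 0.0212
grip_force: 68.5
```

play_rows(series=[[[0, 0, 0.001], 0], [[0, 0, 0.003], 0], [[0, 0, 0.0045], 0], [[0, 0, 0.0055], 0], [[0, 0, 0.0055], 0], [[0, 0, 0.0055], 0]])

```text
time_s: 19.73
ee_pos: [0.4434, 0.3631, 0.1284]
orientation: [0.0, 0.725, 0.689, 0.0]
wrist_force: [-1.7, -0.6, 8.8]
gripper_width: 0.0214
grip_force: 69.8
```

play_rows(series=[[[0, 0, 0.0005], 0], [[0, 0, 0.001], 0], [[0, 0, 0.001], 0], [[0, 0, 0.001], 0]])

```text
time_s: 20.23
ee_pos: [0.4435, 0.3632, 0.1282]
orientation: [0.0, 0.725, 0.689, 0.001]
wrist_force: [-3.5, -2.7, 17.7]
gripper_width: 0.0214
grip_force: 70.8
```

```bash
python3 go.py .443 .363 .128 -3; python3 - <<'E'
from rect import *
for n in('top','scene'):
    c=cap(n);W=pts(c)
    m=(W[...,2]>.12)&(W[...,2]<.155)&(abs(W[...,0]-.443)<.09)&(abs(W[...,1]+.353)<.09)
    print(n,m.sum(),*rect(W[m]),np.percentile(W[m][:,2],[5,50,95]))
save(c,'s4')
E
```

```text
t 20.225 pos [0.4435 0.3632 0.1282] yaw -2.86 q6 0.62 tilt [ 0.001  0.001 -1.   ] w 0.0214 F [-3.5 -2.7 17.7] 70.8
shift [-0.0002 -0.0004  0.0002] twist 0.0024
top 223 [ 443.1 -352.3] [100.1   9.9] 72.2 [0.12529593 0.14351793 0.14780429]
scene 347 [ 443.9 -351.7] [102.5  13.2] 73.4 [0.12127236 0.13631272 0.14654367]
```

View pics/s4.png

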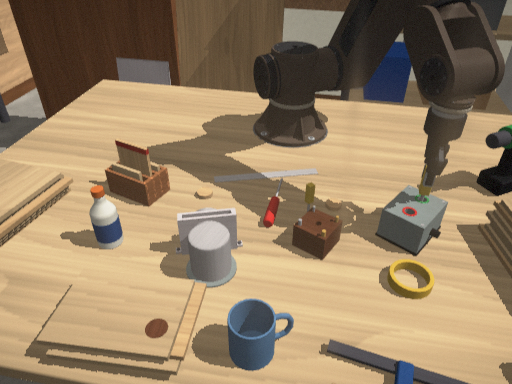

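The pin is in the green hole at (424,193). The button has bottomed: the force rose to 17.7 N with almost no further travel. The board stands in the rack at (133,158), and the bystanders look undisturbed.

```bash
python3 -c "
from workcell import env
print(env.sign_off())"
```

```text
the job is handed in; nothing more can be done
None
```

I handed the job in at about 20 s; no verdict came back. The board stands released in the rack's middle slot, and the gripped pin is holding the green button fully down with about 18 N.

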